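# Load a wet glaze sample and hold the reading lamp's shutter half open

### The arm

A 6-joint arm with a two-finger parallel gripper is mounted at the origin on the work surface. World frame = base frame: x ahead of the robot, y to its left, z up, the work surface at z = 0. Lengths are in m, angles in rad, forces in N, time in s.
With the tool pointing down it reaches from about 0.35 to 0.975 m from the base axis. Payload 4.9 kg.
Tool frame: the origin (TCP) lies on the front face of the gripper's body, between the roots of the fingers; the fingertips stand ctrl.finger_overhang ahead of it and the grasp point (between the pads) lies 54 mm ahead of it (ctrl.finger_overhang is the distance from the TCP to the fingertips, in m); z points along the fingers, y is the line along which they close (so a half turn about z gives the same grasp; the last joint's range is limited). The gripper opens to 85 mm and grips with 20 to 120 N. Pads are 22 mm wide; open, the fingers measure 114 mm over their backs; the gripper's body (76 mm by 85 mm) begins 54 mm behind the grasp point. The pads swing forward as they close: fully open they stand 13 mm farther back than shut.
Start: joints at [-0.119, 0.053, 1.613, -0, 1.476, -0.119], TCP at [0.625, 0, 0.304] pointing down, gripper open.
Joint ranges: [-3.01, 3.01], [-1.01, 2.22], [0.06, 2.58], [-1.02, 4.17], [0.09, 2.62], [-3.14, 3.14]. Speed limits (rad/s): [2.57, 2.57, 3.14, 3.14, 3.14, 3.14].

### API

Orientations are given as a rotation vector (axis times angle).
In Python, from station import ctrl, vision gives the robot as it stands. The module is installed in compiled form; this text tells all that it offers.
- The arm moves only by the tool drive_tool, never from a script. Its argument "rows" is a list of rows, each a list of 2 entries, a list of its own where there are three numbers: the shift along the tool's x, y, z in m, then the turn about the tool's z in rad. A call has 1 to 10 rows; each row shifts and turns the commanded pose from where the row before left it, along the tool's axes as they then stand; what a row does not reach is not made up. A row lasts 1/10 s, in which the tool goes at most 50 mm and 8.59 degrees, less where a joint would pass 70% of its speed; a pose out of reach is approached as far as the arm can. A call with a gripper value outside its range is refused whole. "jaw" is the closure, from 0 (fully open) to 1 (shut), set as the call begins (left out, the last holds). The fingers move at their own pace and stop on an object; "grip_force" is the grip in N (left out, the last holds). Time passes only in rows, so rows that do not move let the fingers close. It gives the time, the measured TCP pose, the force, the opening and the grip force at its end, in the units of the state.
- ctrl.get_obs(): the state, without advancing time (a new reading comes with each control period).
- vision.get_image(name): name is "scene" or "side" or "wrist"; returns a dict with "image" (384x512x3 uint8, blue, green, red), "vertical_fov" (degrees; the focal length in pixels is half the picture's height over the tangent of half this angle, whatever the lens; pixels are square), "cx", "cy" (the principal point, pixels), "R" (3x3) and "t" (3): a world point X has camera coordinates R X + t. Camera axes: x right, y down, z forward; pixel columns grow to the right and rows downward; lengths in m; the calibration is good to about 2 mm. A picture is of the moment at which its call begins. There is no depth.
- ctrl.finish_job(): hands the job in; it is judged then, once.
The state is a dict: "t": time; "q": joint angles; "dq": joint speeds; "effort": joint torques, N m; "tool_pos": TCP position; "tool_rot": TCP orientation; "contact_force": force on the tool from outside, world axes, zero at the start; "wrist_torque": the same for the moment, N m; "opening": finger opening in m; "grip_force": force on a finger pad.
Only numpy, scipy, OpenCV 4.12 (cv2) and the standard library are available. Lean on these libraries where they do the work, as an engineer would, in place of code of your own. Each camera call takes 0.05 s, during which the arm holds its last target. There are 200 camera calls.

### The job

Slide the spatula under the wet glaze sample tile on the drying rack, carry it over on the spatula and set it down centred and square on the two rails of the colour-reading station, never touching the tile with the gripper, then lay the spatula back flat on the bench, clear of rack and station. After that take hold of the red tab, slide the lamp's sprung shutter half open and finish while holding it there with the gripper, without letting go. Keep the shutter shut until the tile is in place, never run it wide open, and leave the other things on the bench where they are.

Things in the scene. Friction and masses are not known exactly. Their poses are not given: they have to be found in the camera images.
- tile: square white sample tile with four wet ochre and brown stripes on its top face, 84 x 84 x 7 mm, about 0.12 kg. Origin: centre of its underside; x and y along its edges, z up. It starts level across the rack's two rails, within 4 mm of their middle. It is carried only on the spatula's blade; fingers must not touch it
- tile_mid (a point): centre of the sample tile, half-way through its thickness (3.5 mm above its underside)
- rack: fixed wooden drying rack, origin under its middle on the bench. Two parallel dark rails along its x axis (roughly away from the robot), each 104 mm long, 18 mm wide, tops 30 mm above the bench, on a base 4 mm thick, 110 (x) by 100 mm. The clear gap between the rails is 60 mm wide, open at both ends; the spatula enters it from the robot's side, along +x, under the tile
- rack_top (a point): point midway between the rack's rails at the level of their tops, 30 mm above the bench; axes as the rack's
- station: fixed colour-reading station, origin on the bench under the middle of its own two rails, just like the rack's (along its x axis); base 4 mm thick, its edge towards the robot at x = -55 mm. On the +y side stands a grey lamp box: x -30 to +120 mm, y +62 to +120 mm, 90 mm tall, its lit window facing the rails closed by a dark sliding shutter with a red tab on top
- seat (a point): where the tile goes: midway between the station's rails, at the level of their tops, 30 mm above the bench; axes as the station's. The centre of the tile's underside belongs at this point, the tile's edges parallel to the station's axes
- shutter (a joint): how far the shutter is open, in m: 0 shut, 0.070 fully open (end stop), half open 0.035. It slides along the station's +x axis (roughly away from the robot) against a spring that always pulls it shut: about 3 N to start it, 8 N at half travel, 13 N at full travel; let go, it snaps shut
- shutter_tab (a point): upright red tab that moves the shutter, 20 mm (station x) by 16 mm (y) by 50 mm tall, from 92 to 142 mm above the bench, clear above the lamp box, free on all sides. This point: its centre, 117 mm above the bench. With the shutter shut it lies at x +15, y +60 mm from the station's origin; axes as the station's
- spatula: lifting spatula standing flat on the bench, 0.16 kg. Steel plate 3 mm thick, origin on its underside below the middle of the grip, +x to the tip. Blade: x +32 to +117 mm, 40 mm wide; the plate behind, x -50 to +32, is 24 mm wide. Above it a wooden bridge handle on two posts (front one ends at x = +31.5 mm). A tile centred on the blade has its centre at x = +76 mm
- spatula_grip (a point): middle of the spatula's wooden bridge handle, gripped across its 18 mm width, 60 mm above the underside (handle 50 to 70 mm above it, x -52 to +37 mm); axes as the spatula's
- tub: bystander, leave it alone: white jar with a white lid, 90 mm across, 110 mm tall. Origin: centre of its underside
- solvent: bystander, leave it alone: clear bottle with a red cap, 72 mm across, 200 mm tall. Origin: centre of its underside
- brush_pot: bystander, leave it alone: wooden pot of upright brushes, 80 mm across, 195 mm tall with the brushes. Origin: centre of its underside
- tape: bystander, leave it alone: yellow tape roll lying flat, 60 mm across, 22 mm tall. Origin: centre of its underside
- pigment: bystander, leave it alone: small brown jar with a black lid, 44 mm across, 50 mm tall. Origin: centre of its underside
- bowl: bystander, leave it alone: white bowl, 110 mm across, 45 mm tall. Origin: centre of its underside
There are look-alikes about, which are no part of the job. There is more than one size of the tile; the one meant has the size given above.

How it is judged:
On the way, in this order (a step that is already met when the one before it is completed fails the run):
1. the tile is lifted off the rack, resting on the spatula (height (world z) of tile_mid above 0.04 m and contact force between tile and spatula above 0.3 N and contact force between tile and rack below 0.05 N and contact force between tile and station below 0.05 N), for 0.2 s.
2. the tile lies centred and square on the station's rails, off the spatula (x of tile_mid in the frame of seat between -0.013 and 0.013 m and y of tile_mid in the frame of seat between -0.011 and 0.011 m and z of tile_mid in the frame of seat between 0 and 0.007 m and angle between the x axis of tile and the x axis of station, either way round below 0.17 rad and angle between tile's own z axis and vertical below 0.06 rad and contact force between tile and station above 0.3 N and contact force between tile and spatula below 0.05 N and linear speed of tile below 0.03 m/s), for 0.2 s.
3. the spatula lies flat on the bench, released, with the shutter still shut (height (world z) of spatula_grip between 0.054 and 0.066 m and angle between spatula_grip's own z axis and vertical below 0.1 rad and linear speed of spatula below 0.03 m/s and contact force between spatula and the fingers below 0.05 N and contact force between spatula and station below 0.05 N and contact force between spatula and rack below 0.05 N and value of joint shutter below 0.012 m), for 0.2 s.
At the end, for the whole second after the job is handed in: Tile level on the station rails, within 13 mm along and 11 mm across of the seat, square within 0.17 rad, off the spatula; spatula flat and released on the bench, clear of rack and station; gripper on the red tab (over 2.5 N), holding the shutter still, 26 to 44 mm open (all of step 2 and height (world z) of spatula_grip between 0.054 and 0.066 m and angle between spatula_grip's own z axis and vertical below 0.1 rad and linear speed of spatula below 0.03 m/s and contact force between spatula and the fingers below 0.05 N and contact force between spatula and station below 0.05 N and contact force between spatula and rack below 0.05 N and value of joint shutter between 0.026 and 0.044 m and velocity of joint shutter between -0.01 and 0.01 m/s and contact force between shutter and the fingers above 2.5 N); the arm keeps its last pose, push and grip.
It fails at once if the gripper or arm touches the wet tile (contact force between tile and the fingers above 0.2 N or contact force between tile and the arm above 0.2 N).
It fails at once if the shutter is opened (more than 12 mm) while the tile is not in its place on the station (value of joint shutter above 0.012 m and (horizontal distance between tile_mid and seat above 0.02 m or z of tile_mid in the frame of seat above 0.01 m)).
It fails at once if the shutter is run wide open (more than 60 mm of its 70 mm) (value of joint shutter above 0.06 m).
It fails at once if the tile is tipped or dropped off (angle between tile's own z axis and vertical above 0.5 rad or height (world z) of tile_mid below 0.022 m).
It fails at once if a bystander is knocked or shifted (more than 20 mm or tipped) (distance of any of tub, solvent, brush_pot, tape, pigment, bowl from where it was at the start of the episode above 0.02 m or angle between any of tub, solvent, brush_pot, tape, pigment, bowl's own z axis and vertical above 0.4 rad).
It also fails if it takes over 64 s, if anything falls off the work surface, if the arm or the gripper's body presses on something with over 40 N, if the wrist force passes 120 N, or if a joint passes its speed limit or range.

## Working session

There is one attempt and no reset: what is moved stays moved. The work goes in short steps, Python scripts to look and compute and a tool call to move; the robot and the scene stay as the last step left them, time stands still between calls to the robot, and variables do not carry over. Pictures are saved under pics/ and viewed, at most 10 in all, crops included, and the job is handed in when it is done.

Besides the shell and the picture viewer there is one more tool, called after ">>>" in YAML: its name, and indented under it one key for each argument. drive_tool: Moves the arm, as the interface text tells. Its arguments: {"type":"object","properties":{"rows":{"type":"array","items":{"type":"array"}},"jaw":{"type":"number"},"grip_force":{"type":"number"}},"required":["rows"]}

```bash
mkdir -p pics; cat > h.py <<'E'
import numpy as np, cv2
from station import ctrl, vision
def ray(c,u,v):
    f=c["image"].shape[0]/2/np.tan(np.radians(c["vertical_fov"])/2)
    d=c["R"].T@np.array([(u-c["cx"])/f,(v-c["cy"])/f,1]); o=-c["R"].T@c["t"]
    return o,d
def onz(c,u,v,z):
    o,d=ray(c,u,v); return o+d*(z-o[2])/d[2]
def proj(c,X):
    f=c["image"].shape[0]/2/np.tan(np.radians(c["vertical_fov"])/2)
    p=c["R"]@np.asarray(X,float)+c["t"]; return np.array([f*p[0]/p[2]+c["cx"],f*p[1]/p[2]+c["cy"]])
E
python3 - <<'E'
from h import *
import pickle
print(ctrl.get_obs(), ctrl.finger_overhang)
C={}
for n in("scene","side","wrist"):
    c=vision.get_image(n); C[n]=c; print(n,c["vertical_fov"],-c["R"].T@c["t"],c["R"][2])
pickle.dump(C,open("c0.pkl","wb"))
for n in C: cv2.imwrite(f"pics/{n}0.png",cv2.resize(C[n]["image"],(800,600),interpolation=cv2.INTER_CUBIC))
E
```

```text
{'t': 0.0, 'q': array([-1.18995373e-01,  5.33580452e-02,  1.61427330e+00, -3.80084715e-06,
        1.47602088e+00, -1.19002836e-01]), 'dq': array([ 0.00077091, -0.00065392,  0.00040188,  0.00079526, -0.00143417,
       -0.00140571]), 'effort': array([ 2.70554956e-04, -3.93670499e+01, -3.70175600e+01, -1.62778279e-04,
        6.93513779e-03, -6.06393527e-06]), 'tool_pos': array([6.24528435e-01, 5.88997428e-05, 3.02674506e-01]), 'tool_rot': array([-2.22028923e+00, -2.22030660e+00,  2.00348592e-03]), 'contact_force': array([-0.38684833,  0.50349292,  0.37473562]), 'wrist_torque': array([-0.01754808,  0.03022997,  0.00268656]), 'grip_force': 0.0, 'opening': 0.08537311744772248} 0.0726
scene 52.88837504678695 [ 1.32092635 -0.62928721  1.08696726] [-0.53926008  0.42980683 -0.72419932]
side 54.31530491278818 [ 0.02360598 -0.64817442  0.84524452] [ 0.50404824  0.53275826 -0.67978232]
wrist 63.94969259415518 [0.62440979 0.07529779 0.37375684] [-0.0033859  -0.29184723 -0.95645895]
```

View pics/scene0.png

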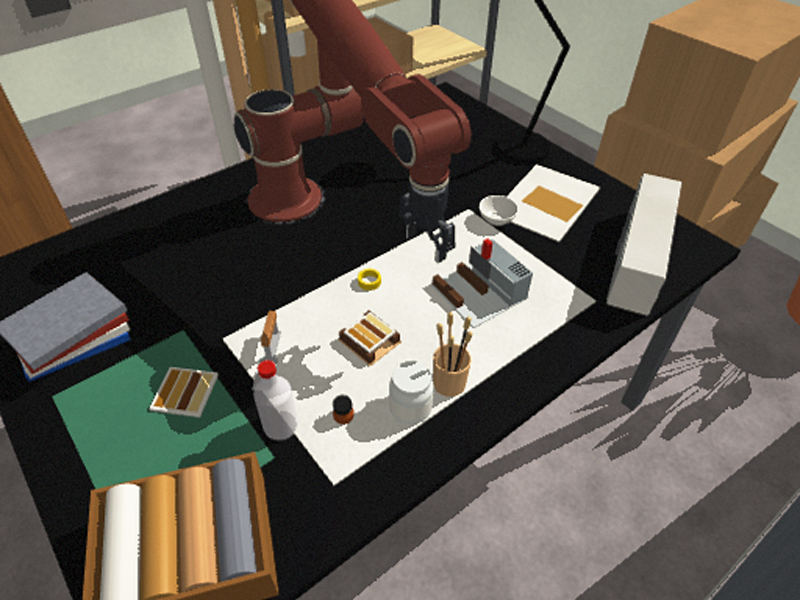

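View pics/side0.png

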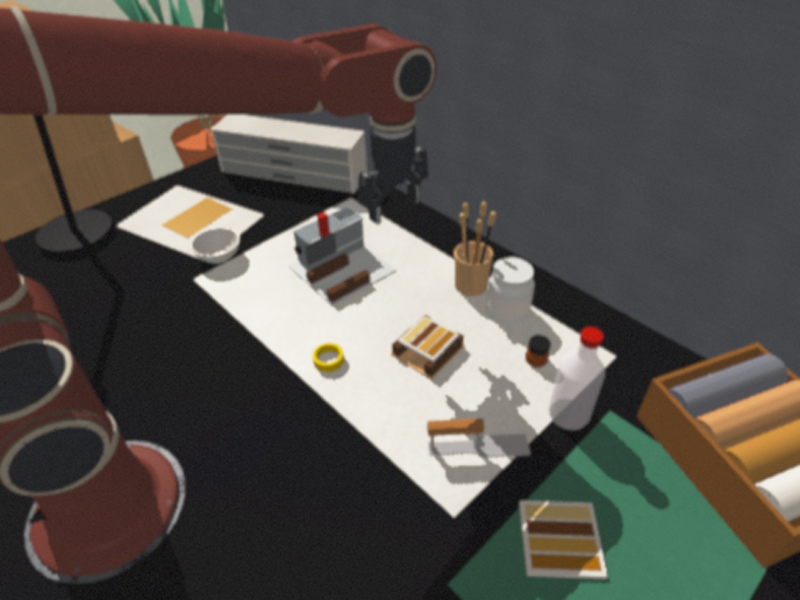

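View pics/wrist0.png

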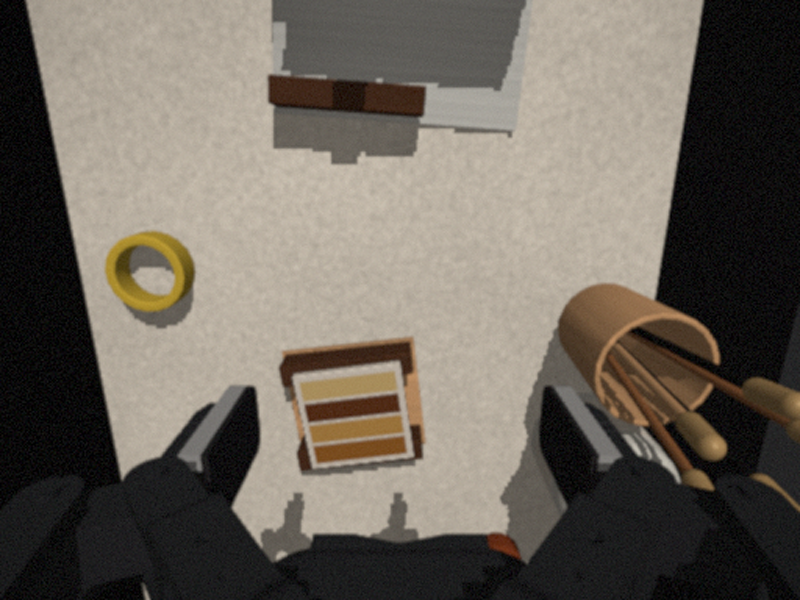

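The scene view shows the tile on the rack at (370,335), station at (480,280), and spatula at (268,330) in 800x600 pixels. In the wrist view the tile corners are about (293,377), (402,361), (413,458), (312,468), and the station's near rail runs (269,75)-(425,88). In the side view the spatula handle is at (430-484,425) with its blade tip at (530,455).

```bash
python3 - <<'E'
from h import *
import pickle
C=pickle.load(open("c0.pkl","rb")); s=1.5625
def P(n,z,*pts):
    print(n,z,[np.round(onz(C[n],u/s,v/s,z)[:2],3).tolist() for u,v in pts])
P("wrist",.037,(293,377),(402,361),(413,458),(312,468))
P("wrist",.03,(269,75),(425,88))
P("wrist",.004,(513,135))
P("wrist",.03,(283,352),(413,338))
P("side",.07,(429,422),(483,420));P("side",.003,(530,455))
P("scene",.07,(276,312),(264,345))
P("scene",.03,(433,280),(461,304),(458,267),(487,292))
P("side",.03,(307,272),(347,256),(328,293),(368,275))
P("scene",.142,(488,240)); P("side",.142,(322,214))
for n,z,pts in (("side",0,[(329,366),(537,360),(575,425),(473,290),(512,300),(215,255)]),("scene",0,[(369,285),(343,420),(280,435),(410,415),(450,390),(498,220)])): P(n,z,*pts)
E
```

```text
wrist 0.037 [[0.542, -0.089], [0.626, -0.075], [0.635, -0.161], [0.552, -0.17]]
wrist 0.03 [[0.538, 0.125], [0.64, 0.117]]
wrist 0.004 [[0.706, 0.089]]
wrist 0.03 [[0.534, -0.071], [0.634, -0.059]]
side 0.07 [[0.43, -0.279], [0.494, -0.337]]
side 0.003 [[0.536, -0.408]]
scene 0.07 [[0.438, -0.273], [0.505, -0.343]]
scene 0.03 [[0.55, 0.101], [0.653, 0.101], [0.554, 0.181], [0.663, 0.177]]
side 0.03 [[0.544, 0.195], [0.641, 0.176], [0.533, 0.11], [0.631, 0.094]]
scene 0.142 [[0.611, 0.214]]
side 0.142 [[0.61, 0.208]]
side 0 [[0.424, -0.025], [0.715, -0.292], [0.64, -0.426], [0.78, -0.076], [0.814, -0.155], [0.448, 0.427]]
scene 0 [[0.442, -0.017], [0.725, -0.294], [0.675, -0.415], [0.802, -0.177], [0.807, -0.069], [0.46, 0.423]]
```

>>> drive_tool:
  rows:
    - [[0.04,0,0],0]
    - [[0.04,0,0],0]
    - [[0.04,0,0],0]
    - [[0,0,0],0]
    - [[0,0,0],0]
    - [[0,0,0],0]

```text
t: 0.75
tool_pos: [0.625, 0.1192, 0.3036]
tool_rot: [-2.222, -2.221, 0.001]
contact_force: [-0.4, 0.1, 0.4]
opening: 0.0856
grip_force: 0.0
```

```bash
python3 - <<'E'
from h import *
import pickle
c=vision.get_image("wrist"); pickle.dump(c,open("c1.pkl","wb"))
cv2.imwrite("pics/w1.png",cv2.resize(c["image"],(800,600),interpolation=cv2.INTER_CUBIC))
o=ctrl.get_obs();print(o["t"],o["tool_pos"])
E
```

```text
0.8 [0.6250316  0.11890174 0.30366134]
```

View pics/w1.png

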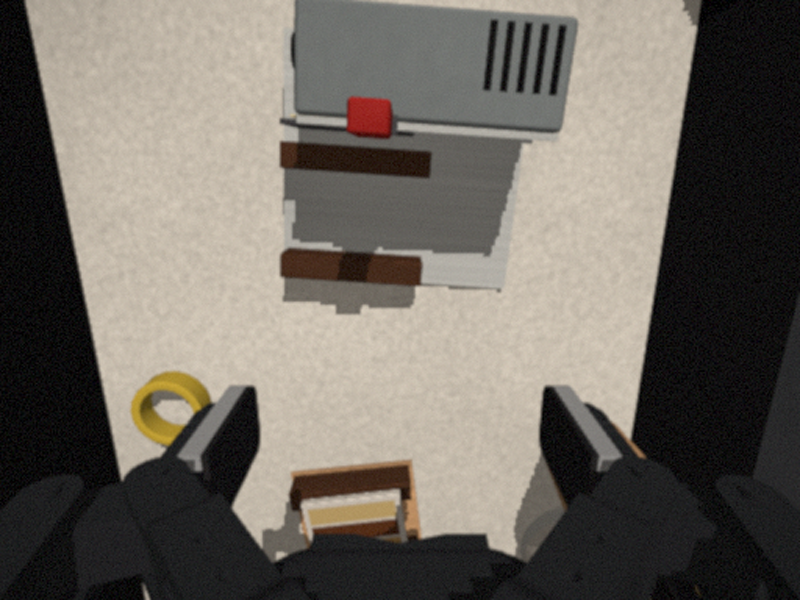

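The wrist view shows the station: upper rail (281,142)-(431,178), lower rail (281,250)-(420,286), red tab top at (369,116), and lamp box top corners (297,112), (560,131), (577,18).

```bash
python3 - <<'E'
from h import *
import pickle
c=pickle.load(open("c1.pkl","rb")); s=1.5625
hsv=cv2.cvtColor(c["image"],cv2.COLOR_BGR2HSV); b,g,r=[c["image"][...,i].astype(int) for i in range(3)]
m=((r>g+12)&(r<130)&(r-b>15)&(g<75)).astype('uint8')
m=cv2.morphologyEx(m,cv2.MORPH_OPEN,np.ones((3,3)))
for q in cv2.findContours(m,cv2.RETR_EXTERNAL,cv2.CHAIN_APPROX_NONE)[0]:
    if cv2.contourArea(q)<200: continue
    R=cv2.minAreaRect(q);bx=cv2.boxPoints(R); print("px",np.round(bx*s).tolist())
    print(np.round([onz(c,u,v,.03)[:2] for u,v in bx],4).tolist())
red=((r>120)&(g<60)).astype('uint8');q=max(cv2.findContours(red,cv2.RETR_EXTERNAL,cv2.CHAIN_APPROX_NONE)[0],key=cv2.contourArea)
bx=cv2.boxPoints(cv2.minAreaRect(q));print("tab",np.round(bx*s),np.round([onz(c,u,v,.142)[:2] for u,v in bx],4).tolist())
P=lambda z,*p:print(z,[np.round(onz(c,u/s,v/s,z)[:2],4).tolist() for u,v in p])
P(.09,(297,112),(560,131),(577,18))
P(.03,(281,142),(431,152),(281,167),(430,178),(281,276),(420,286))
P(.004,(501,291))
E
```

```text
px [[314.0, 529.0], [396.0, 520.0], [397.0, 533.0], [315.0, 543.0]]
[[0.549, -0.1194], [0.6212, -0.1096], [0.6226, -0.1244], [0.5496, -0.1345]]
px [[290.0, 469.0], [409.0, 465.0], [410.0, 494.0], [291.0, 497.0]]
[[0.5323, -0.0581], [0.632, -0.0543], [0.633, -0.0827], [0.5312, -0.0867]]
px [[363.0, 282.0], [365.0, 253.0], [420.0, 257.0], [419.0, 286.0]]
[[0.5974, 0.1042], [0.5993, 0.1257], [0.6397, 0.123], [0.6385, 0.1014]]
px [[280.0, 276.0], [282.0, 248.0], [343.0, 251.0], [341.0, 280.0]]
[[0.5361, 0.1086], [0.5389, 0.1298], [0.5832, 0.1272], [0.5812, 0.1059]]
tab [[346. 130.]
 [349.  97.]
 [390. 100.]
 [387. 133.]] [[0.6002, 0.2053], [0.6017, 0.2192], [0.6201, 0.218], [0.6189, 0.204]]
0.09 [[0.5678, 0.2169], [0.714, 0.2069], [0.7175, 0.2628]]
0.03 [[0.5437, 0.2025], [0.6459, 0.196], [0.5425, 0.1861], [0.6456, 0.1787], [0.5369, 0.1086], [0.6396, 0.101]]
0.004 [[0.7056, 0.0898]]
```

>>> drive_tool:
  rows:
    - [[-0.04,-0.015,0],0.145]
    - [[-0.045,0,0],0.145]
    - [[-0.045,0,0],0.145]
    - [[-0.045,0,0],0.145]
    - [[-0.04,0.02,0],0.145]
    - [[-0.04,0.02,0],0.145]
    - [[-0.03,0.03,0],0.145]
    - [[-0.02,0.03,0],0.145]
    - [[0,0.02,0],0.145]
    - [[0,0,0],0.145]

```text
t: 1.8
tool_pos: [0.5575, -0.2367, 0.3038]
tool_rot: [3.136, 0.172, 0.0]
contact_force: [0.7, 0.5, 0.4]
opening: 0.0851
grip_force: 0.0
```

>>> drive_tool:
  rows:
    - [[-0.038,0.017,0],0]
    - [[-0.038,0.017,0],0]
    - [[-0.038,0.017,0],0.145]
    - [[0,0,0],0.145]
    - [[0,0,0],0.145]
    - [[0,0,0],0.145]
    - [[0,0,0],0.145]
    - [[0,0,0],0.145]
    - [[0,0,0],0]
    - [[0,0,0],0]

```text
t: 2.8
tool_pos: [0.4506, -0.2977, 0.3039]
tool_rot: [2.925, -1.147, 0.0]
contact_force: [-0.0, -0.9, 0.1]
opening: 0.0855
grip_force: 0.0
```

```bash
python3 - <<'E'
from h import *
import pickle
c=vision.get_image("wrist"); pickle.dump(c,open("c2.pkl","wb"))
cv2.imwrite("pics/w2.png",cv2.resize(c["image"],(800,600),interpolation=cv2.INTER_CUBIC))
o=ctrl.get_obs();print(o["t"],o["tool_pos"],o["tool_rot"])
E
```

```text
2.85 [ 0.45071426 -0.29758689  0.30390936] [ 2.92451955e+00 -1.14735805e+00  1.08845873e-05]
```

View pics/w2.png

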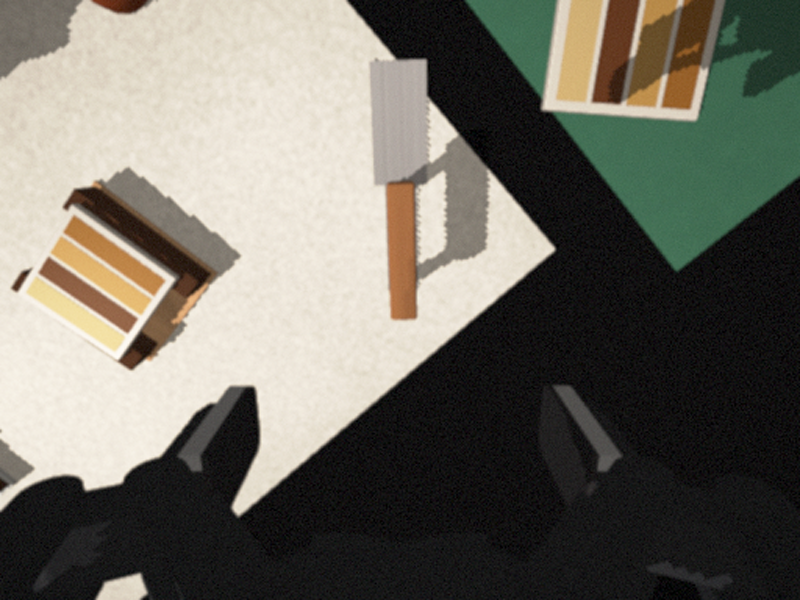

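Spatula: handle runs (400,183) to (404,320) and the blade tip edge is (371,60)-(427,59). The tile on the rack is at (100,285).

```bash
cat >> h.py <<'E'
def yaw(o):
    from scipy.spatial.transform import Rotation as R
    a=R.from_rotvec(o["tool_rot"]).as_matrix()[:,0]; return np.arctan2(a[1],a[0])
def totool(o,d):
    y=yaw(o); x=np.array([np.cos(y),np.sin(y)]); yy=np.array([np.sin(y),-np.cos(y)]); return np.dot(d,x),np.dot(d,yy)
E
python3 - <<'E'
from h import *
import pickle
c=pickle.load(open("c2.pkl","rb")); s=1.5625; o=ctrl.get_obs()
P=lambda z,p:np.array([onz(c,u/s,v/s,z)[:2] for u,v in p])
h=P(.07,[(385,183),(414,183),(391,320),(417,319)]); b=P(.003,[(371,60),(427,59),(375,184),(428,182)])
hf=h[:2].mean(0);hb=h[2:].mean(0);t=b[:2].mean(0)
print("handle len",np.linalg.norm(hf-hb),"w",np.linalg.norm(h[0]-h[1]),"blade w",np.linalg.norm(b[0]-b[1]))
a=np.arctan2(*(t-hb)[::-1]); print("yaw h",np.arctan2(*(hf-hb)[::-1]),"tip",a, "tip dist",np.linalg.norm(t-hb))
ux=np.array([np.cos(a),np.sin(a)])
g1=(hf+hb)/2+.0075*ux; g2=t-.117*ux; print("grip",g1,g2,hf-.037*ux,hb+.052*ux)
print("tool yaw",yaw(o), "d tool g1",totool(o,g1-o["tool_pos"][:2]))
T=P(.037,[(76,206),(180,279),(121,361),(21,292)]);print("tile",T.mean(0),[np.linalg.norm(T[i]-T[i-1]) for i in range(4)],[np.arctan2(*(T[i]-T[i-1])[::-1]) for i in range(4)])
E
```

```text
handle len 0.08927024695978371 w 0.017896289656098106 blade w 0.03925832768046917
yaw h -0.7131027109203772 tip -0.7275977226504957 tip dist 0.1695237701792636
grip [ 0.46363154 -0.31214682] [ 0.46349499 -0.31289155] [ 0.46415923 -0.31175043] [ 0.46310386 -0.31254321]
tool yaw -0.747742654508387 d tool g1 (np.float64(0.019371821343707168), np.float64(0.001892147209426603))
tile [ 0.58496174 -0.12508094] [np.float64(0.08129429081852581), np.float64(0.08343914953480554), np.float64(0.08422269338191671), np.float64(0.08415844545858787)] [np.float64(-1.4499875136021703), np.float64(-2.994520914759425), np.float64(1.700449297306204), np.float64(0.11208700639441031)]
```

>>> drive_tool:
  rows:
    - [[0.019,0.002,0.02],-0.026]
    - [[0,0,0.04],0]
    - [[0,0,0.04],0]
    - [[0,0,0.04],0]
    - [[0,0,0.03],0]
    - [[0,0,0.02],0]
    - [[0,0,0],0]
    - [[0,0,0],0]

```text
t: 3.65
tool_pos: [0.4637, -0.3117, 0.1142]
tool_rot: [-2.939, 1.11, 0.0]
contact_force: [-0.5, 0.5, 0.2]
opening: 0.0853
grip_force: 0.0
```

>>> drive_tool:
  rows:
    - [[0,0,0],0]
    - [[0,0,0],0]
    - [[0,0,0],0]
    - [[0,0,0],0]
    - [[0,0,0],0]
    - [[0,0,0],0]
    - [[0,0,0],0]
    - [[0,0,0],0]
  jaw: 1
  grip_force: 90

```text
t: 4.45
tool_pos: [0.464, -0.3119, 0.1146]
tool_rot: [2.938, -1.111, 0.001]
contact_force: [-1.9, 0.0, 4.9]
opening: 0.0167
grip_force: 88.9
```

>>> drive_tool:
  rows:
    - [[0,0,-0.015],0]
    - [[0,0,-0.035],0]
    - [[-0.02,-0.01,-0.035],0]
    - [[-0.035,-0.02,-0.02],0]
    - [[-0.04,-0.02,0],0]
    - [[-0.035,-0.02,0],0]
    - [[-0.029,-0.01,0],0]
    - [[0,0,0],-0.07]
    - [[0,0,0],-0.14]
    - [[0,0,0],-0.14]

```text
t: 5.45
tool_pos: [0.3969, -0.1456, 0.2188]
tool_rot: [-3.088, 0.573, 0.001]
contact_force: [0.8, 0.3, -0.2]
opening: 0.0165
grip_force: 88.1
```

>>> drive_tool:
  rows:
    - [[0,0,0],-0.14]
    - [[0,0,0],-0.14]
    - [[0,0,0],-0.14]
    - [[0,0,0],-0.07]
    - [[0,0,0],0]
    - [[0,0,0],0]
    - [[0,0,0],0]

```text
t: 6.15
tool_pos: [0.3973, -0.1462, 0.2188]
tool_rot: [-3.136, -0.182, 0.0]
contact_force: [-0.7, 0.5, -1.8]
opening: 0.0165
grip_force: 88.1
```

```bash
python3 - <<'E'
from h import *
import pickle
c=vision.get_image("wrist"); pickle.dump(c,open("c3.pkl","wb"))
cv2.imwrite("pics/w3.png",cv2.resize(c["image"],(800,600),interpolation=cv2.INTER_CUBIC))
o=ctrl.get_obs();print(o["t"],o["tool_pos"],o["tool_rot"],yaw(o),o["contact_force"],o["wrist_torque"])
E
```

```text
6.2 [ 0.39730285 -0.14619866  0.21885381] [-3.13614394e+00 -1.82071856e-01  1.89641918e-04] 0.1159817467716265 [ 0.58449914  0.59790758 -0.3908188 ] [-0.01550595  0.07370119  0.00572456]
```

View pics/w3.png

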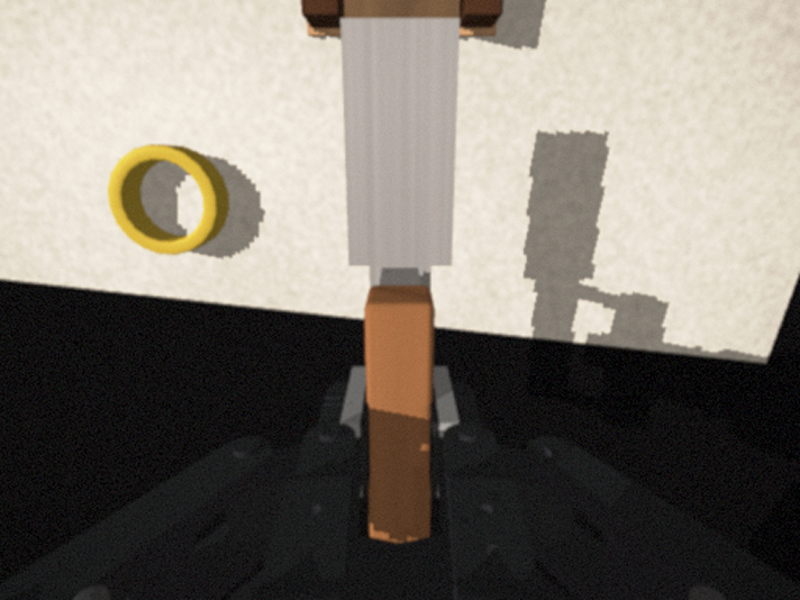

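The blade is straight in the view, with its tip edge at (342,18)-(460,18). Behind it the rack's near base corners are at about (305,35) and (496,38).

```bash
python3 - <<'E'
from h import *
import pickle
c=pickle.load(open("c3.pkl","rb")); s=1.5625; o=ctrl.get_obs(); tp=o["tool_pos"]
P=lambda z,p:np.array([onz(c,u/s,v/s,z)[:2] for u,v in p])
b=P(tp[2]-.111,[(342,18),(460,18),(349,264),(452,264)])
print("blade in tool",np.round([totool(o,x-tp[:2]) for x in b],4))
r=P(.004,[(305,35),(496,38)]); print("rack base",r,np.linalg.norm(r[0]-r[1]),"yaw",np.arctan2(*(r[1]-r[0])[::-1])+np.pi/2)
for y in (.115,.125):print("centre",r.mean(0)+.055*np.array([np.cos(y),np.sin(y)]))
# tile/rack again in c0
c=pickle.load(open("c0.pkl","rb"))["wrist"]
m=cv2.inRange(cv2.cvtColor(c["image"],cv2.COLOR_BGR2HSV),(0,0,0),(179,255,255))
T=P(.037,[(293,377),(402,361),(413,458),(312,468)]);print("tile",T.mean(0))
E
```

```text
blade in tool [[ 0.1178 -0.0199]
 [ 0.1178  0.0197]
 [ 0.0335 -0.0201]
 [ 0.0335  0.0198]]
rack base [[ 0.52498949 -0.08008751]
 [ 0.53529809 -0.18116466]] 0.10160145836313028 yaw 0.10163597973987204
centre [ 0.58478051 -0.12431502]
centre [ 0.58471466 -0.12376897]
tile [ 0.58848452 -0.12367191]
```

>>> drive_tool:
  rows:
    - [[0,0,0.03],0]
    - [[0,0,0.035],0]
    - [[0,0,0.0225],0]
    - [[0,0,0.0035],0]
    - [[0,0,0],0]
    - [[0,0,0],0]

```text
t: 6.8
tool_pos: [0.3984, -0.1468, 0.1295]
tool_rot: [3.135, 0.183, 0.004]
contact_force: [0.1, 0.7, -0.4]
opening: 0.0164
grip_force: 88.0
```

```bash
python3 - <<'E'
from h import *
c=vision.get_image("wrist"); s=vision.get_image("side")
w=cv2.resize(c["image"],(560,420)); u,v=proj(s,[.55,-.13,.03]).astype(int)
p=s["image"][max(0,v-70):v+70,u-70:u+70]; p=cv2.resize(p,(420,420),interpolation=cv2.INTER_CUBIC)
cv2.imwrite("pics/w4.png",cv2.resize(np.hstack([w,p[:420,:]]),(800,343)))
o=ctrl.get_obs();print(o["t"],o["tool_pos"],yaw(o),o["contact_force"])
E
```

```text
6.9 [ 0.39849801 -0.14689979  0.12977604] 0.11674788481974462 [ 0.53156718 -0.48209486 -2.30922304]
```

View pics/w4.png

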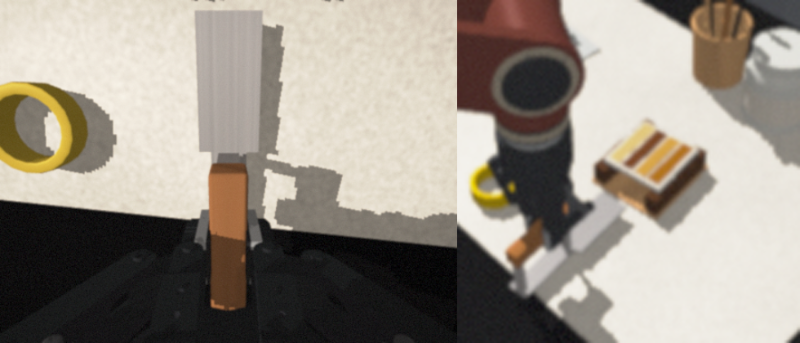

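The side crop shows the blade tip just in front of the rack's gap, below the tile and lined up with it.

>>> drive_tool:
  rows:
    - [[0.01,0,0],0]
    - [[0.012,0,0],0]
    - [[0.014,0,0],0]
    - [[0.014,0,0],0]
    - [[0.014,0,0],0]
    - [[0.014,0,0],0]
    - [[0.014,0,0],0]
    - [[0.012,0,0],0]
    - [[0.01,0,0],0]
    - [[0,0,0],0]

```text
t: 7.9
tool_pos: [0.512, -0.133, 0.1284]
tool_rot: [3.136, 0.184, 0.002]
contact_force: [-1.2, 0.4, -1.7]
opening: 0.0168
grip_force: 88.0
```

```bash
python3 - <<'E'
from h import *
import pickle
c=vision.get_image("wrist");pickle.dump(c,open("c5.pkl","wb"))
cv2.imwrite("pics/w5.png",cv2.resize(c["image"],(800,600),interpolation=cv2.INTER_CUBIC))
o=ctrl.get_obs();print(o["t"],o["tool_pos"],o["tool_rot"],yaw(o),o["contact_force"])
E
```

```text
7.95 [ 0.51118723 -0.13297088  0.1280817 ] [3.13606505e+00 1.84155379e-01 9.91116822e-06] 0.11730888295045232 [-0.86307785  0.32193107 -1.93474482]
```

View pics/w5.png

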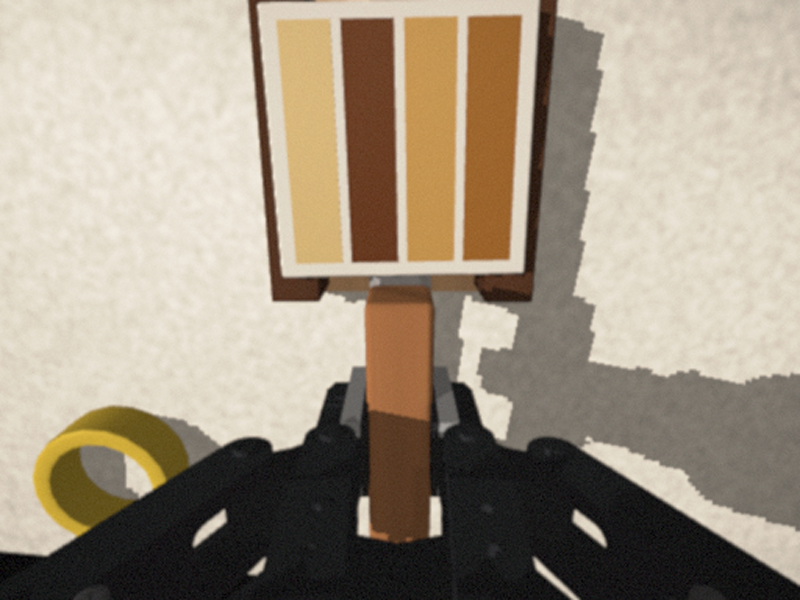

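The blade is under the tile. Tile corners are about (258,4), (537,-1), (523,272), (282,278).

```bash
cat > t.py <<'E'
from h import *
import pickle,sys
def rep(f,pts,z):
    c=pickle.load(open(f,"rb")); o=ctrl.get_obs(); s=1.5625
    T=np.array([totool(o,onz(c,u/s,v/s,z)[:2]-o["tool_pos"][:2]) for u,v in pts])
    print("tool frame",np.round(T,4).tolist(),"mid",T.mean(0),"sides",[round(np.linalg.norm(T[i]-T[i-1]),4) for i in range(4)])
    d=T[0]+T[1]-T[2]-T[3]; print("tile angle in tool (tool-turn sense)",np.arctan2(d[1],d[0]))
    W=np.mean([onz(c,u/s,v/s,z)[:2] for u,v in pts],0); print("world mid",W)
E
python3 -c "
from t import *
rep('c5.pkl',[(258,4),(537,-1),(523,272),(282,278)],.037)"
```

```text
tool frame [[0.1178, -0.0424], [0.1192, 0.0404], [0.0361, 0.0425], [0.0339, -0.0413]] mid [ 0.07674676 -0.00020094] sides [np.float64(0.084), np.float64(0.0828), np.float64(0.0831), np.float64(0.0838)]
tile angle in tool (tool-turn sense) -0.02010224018128455
world mid [ 0.587383   -0.12378888]
```

>>> drive_tool:
  rows:
    - [[0,0,-0.005],0]
    - [[0,0,-0.005],0]
    - [[0,0,-0.004],0]
    - [[0,0,-0.005],0]
    - [[0,0,-0.008],0]
    - [[0,0,-0.012],0]
    - [[0,0,-0.015],0]
    - [[0,0,-0.01],0]
    - [[0,0,-0.005],0]
    - [[0,0,0],0]

```text
t: 8.95
tool_pos: [0.5112, -0.1332, 0.1984]
tool_rot: [3.135, 0.183, 0.003]
contact_force: [-0.3, -0.5, -3.1]
opening: 0.0163
grip_force: 87.9
```

```bash
python3 - <<'E'
from h import *
import pickle
c=vision.get_image("wrist");pickle.dump(c,open("c6.pkl","wb"))
cv2.imwrite("pics/w6.png",cv2.resize(c["image"],(800,600),interpolation=cv2.INTER_CUBIC))
o=ctrl.get_obs();print(o["t"],o["tool_pos"],o["tool_rot"],yaw(o),o["contact_force"])
E
```

```text
9.0 [ 0.51077835 -0.13305922  0.1973877 ] [3.13586554e+00 1.83334503e-01 1.20069038e-03] 0.11679473515154705 [-0.22234392  0.27701899 -3.1021437 ]
```

View pics/w6.png

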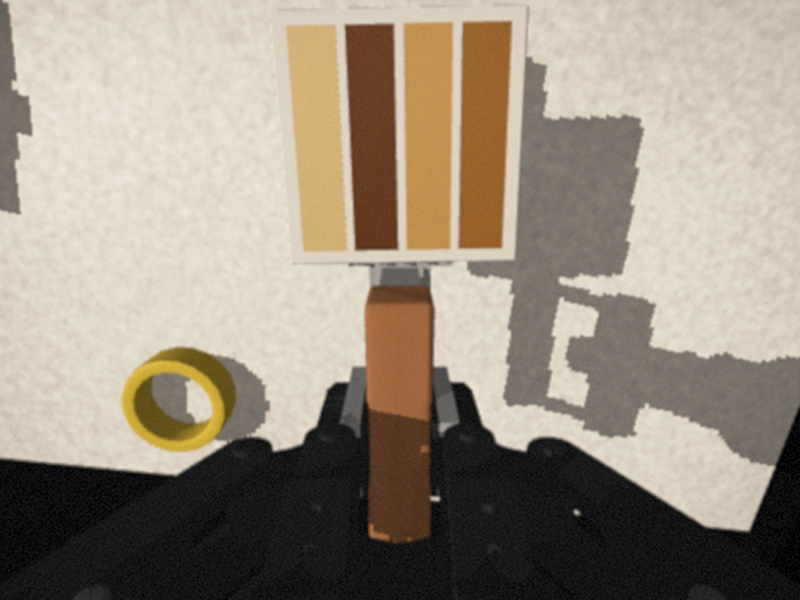

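The tile is level on the blade and square, with corners about (275,12), (526,6), (515,259), (295,265).

```bash
python3 -c "
from t import *
o=ctrl.get_obs()
rep('c6.pkl',[(275,12),(526,6),(515,259),(295,265)],o['tool_pos'][2]-.1045)"
```

```text
tool frame [[0.119, -0.0406], [0.1207, 0.0407], [0.0374, 0.0431], [0.035, -0.0394]] mid [0.07801628 0.00096114] sides [np.float64(0.0839), np.float64(0.0813), np.float64(0.0834), np.float64(0.0825)]
tile angle in tool (tool-turn sense) -0.02128919047828663
world mid [ 0.58837513 -0.12492263]
```

>>> drive_tool:
  rows:
    - [[0,0,-0.004],0.02]
    - [[0,0,-0.006],0.04]
    - [[0,0,0],0.05]
    - [[0,0,0],0.05]
    - [[0,-0.004,0],0.037]
    - [[-0.001,-0.008,0],0]
    - [[-0.001,-0.012,0],0]
    - [[-0.001,-0.016,0],0]
    - [[-0.002,-0.02,0],0]
    - [[-0.002,-0.02,0],0]

```text
t: 10.0
tool_pos: [0.5097, -0.0509, 0.2068]
tool_rot: [-3.139, 0.125, 0.0]
contact_force: [0.8, -0.6, -1.3]
opening: 0.0167
grip_force: 88.0
```

>>> drive_tool:
  rows:
    - [[-0.002,-0.022,0],0]
    - [[-0.002,-0.022,0],0]
    - [[-0.002,-0.022,0],0]
    - [[-0.002,-0.022,0],0]
    - [[-0.002,-0.022,0],0]
    - [[-0.002,-0.022,0],0]
    - [[-0.001,-0.02,0],0]
    - [[-0.001,-0.016,0],0]
    - [[-0.001,-0.012,0],0]
    - [[0,-0.008,0],0]

```text
t: 11.0
tool_pos: [0.5096, 0.1374, 0.2068]
tool_rot: [-3.139, 0.124, 0.001]
contact_force: [0.7, -0.2, -2.3]
opening: 0.0166
grip_force: 88.0
```

>>> drive_tool:
  rows:
    - [[0,-0.004,0],0]
    - [[0,-0.004,0],0]
    - [[0,0,0],0]
    - [[0,0,0],0]
    - [[0,0,0],0]

```text
t: 11.5
tool_pos: [0.5107, 0.1434, 0.2069]
tool_rot: [3.139, -0.127, -0.0]
contact_force: [-0.0, -0.4, -3.7]
opening: 0.0167
grip_force: 88.0
```

```bash
python3 - <<'E'
from h import *
import pickle
c=vision.get_image("wrist");pickle.dump(c,open("c7.pkl","wb"))
cv2.imwrite("pics/w7.png",cv2.resize(c["image"],(800,600),interpolation=cv2.INTER_CUBIC))
o=ctrl.get_obs();print(o["t"],o["tool_pos"],o["tool_rot"],yaw(o),o["contact_force"])
E
```

```text
11.55 [0.51072095 0.14347917 0.20689619] [ 3.13893160e+00 -1.27035111e-01 -3.32618278e-05] -0.08089747707776873 [ 0.24985723 -0.67657157 -2.82831322]
```

View pics/w7.png

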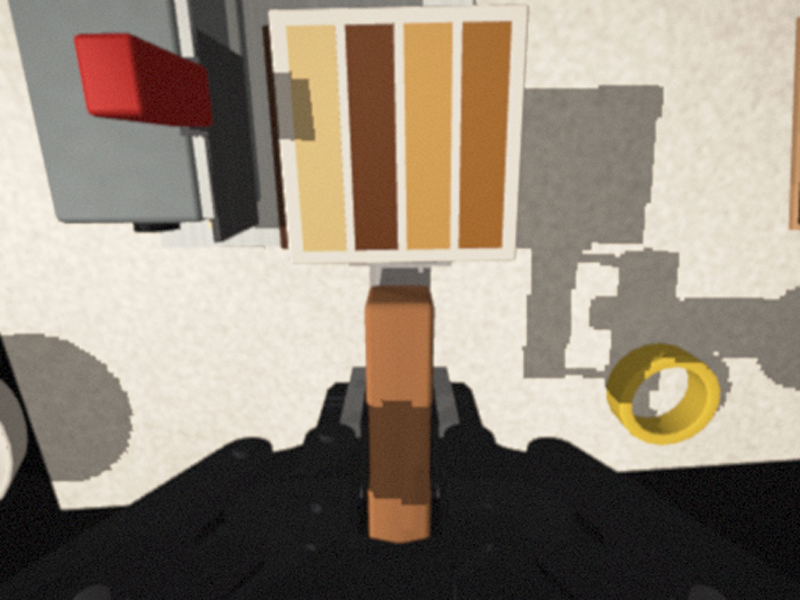

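The tile sits unmoved on the blade with corners (270,12), (527,8), (515,259), (295,263). The tab top is at (76,36)-(140,115) and the lamp box's near edge is (58,220)-(200,220).

```bash
python3 -c "
from t import *
o=ctrl.get_obs()
rep('c7.pkl',[(270,12),(527,8),(515,259),(295,263)],o['tool_pos'][2]-.1045)
c=pickle.load(open('c7.pkl','rb'))
P=lambda z,*p:np.array([onz(c,u/1.5625,v/1.5625,z)[:2] for u,v in p])
t=P(.142,(76,36),(128,34),(140,115),(90,115));print(t,t.mean(0))
print(P(.09,(58,220),(200,220)))
"
```

```text
tool frame [[0.1179, -0.0421], [0.119, 0.0406], [0.0368, 0.0426], [0.0353, -0.0393]] mid [0.07724611 0.0004533 ] sides [np.float64(0.0827), np.float64(0.0827), np.float64(0.0822), np.float64(0.0819)]
tile angle in tool (tool-turn sense) -0.029286818174603248
world mid [0.58767781 0.13678515]
[[0.61977234 0.21709325]
 [0.61915339 0.20386622]
 [0.60009183 0.20541752]
 [0.60115842 0.21860097]] [0.610044   0.21124449]
[[0.57085355 0.27224822]
 [0.56640849 0.21715137]]
```

>>> drive_tool:
  rows:
    - [[0.001,-0.004,0],0]
    - [[0.001,-0.005,0.003],0]
    - [[0,-0.004,0.006],0]
    - [[0,-0.003,0.01],0]
    - [[0,0,0.012],0]
    - [[0,0,0.012],0]
    - [[0,0,0.008],0]
    - [[0,0,0.004],0]
    - [[0,0,0.002],0]
    - [[0,0,0],0]

```text
t: 12.55
tool_pos: [0.514, 0.1596, 0.1498]
tool_rot: [3.139, -0.126, -0.0]
contact_force: [-0.6, -0.6, -3.7]
opening: 0.0169
grip_force: 88.0
```

```bash
cat > m.py <<'E'
from h import *
o=ctrl.get_obs();print(o["t"],o["tool_pos"],yaw(o),o["contact_force"])
E
cat > tile.py <<'E'
from t import *
c=vision.get_image("wrist");pickle.dump(c,open("cx.pkl","wb"))
o=ctrl.get_obs();print(o["t"],o["tool_pos"],yaw(o),o["contact_force"])
def tile(z):
    im=c["image"].astype(int); b,g,r=im[...,0],im[...,1],im[...,2]
    S=((r-b>50)&(r>80)&(g>35)&(r-g<90)).astype("uint8"); S[230:]=0 if len(S)>230 else 0
    S=cv2.morphologyEx(S,cv2.MORPH_OPEN,np.ones((3,3)))
    k=[q for q in cv2.findContours(S,cv2.RETR_EXTERNAL,cv2.CHAIN_APPROX_NONE)[0] if cv2.contourArea(q)>400]
    for q in k:
        bx=cv2.boxPoints(cv2.minAreaRect(q)); w=np.array([onz(c,u,v,z)[:2] for u,v in bx])
        e=[w[i]-w[i-1] for i in range(4)]; L=[np.linalg.norm(x) for x in e]; x=e[int(np.argmax(L))]
        print("px",np.round(bx.mean(0)),"mid",np.round(w.mean(0),4),"size",np.round(sorted(L)[1::2],4),"yaw",round(float(np.arctan(x[1]/x[0])),3))
E
python3 -c "
from tile import *
tile(o['tool_pos'][2]-.1045)"
```

```text
12.6 [0.51423241 0.15962636 0.15024662] -0.0803278871923988 [-0.22449142 -0.68083291 -2.96734787]
px [254. 206.] mid [0.5256 0.1597] size [0.0266 0.0289] yaw -0.101
px [242. 128.] mid [0.5727 0.1632] size [0.0132 0.0335] yaw -0.104
px [202.  88.] mid [0.5933 0.1824] size [0.0167 0.0736] yaw -0.086
px [240.  35.] mid [0.6196 0.1599] size [0.012  0.0177] yaw -0.106
px [274.  86.] mid [0.5909 0.1441] size [0.0179 0.0742] yaw -0.048
px [310.  86.] mid [0.5899 0.1245] size [0.0184 0.0744] yaw -0.03
```

>>> drive_tool:
  rows:
    - [[0,0.001,0.002],0]
    - [[0,0,0.003],0]
    - [[0,0,0.003],0]
    - [[0,0,0.003],0]
    - [[0,0,0.003],0]
    - [[0,0,0.003],0]
    - [[0,0,0.003],0]
    - [[0,0,0.002],0]
    - [[0,0,0],0]
    - [[0,0,0],0]

```text
t: 13.6
tool_pos: [0.5139, 0.1587, 0.1279]
tool_rot: [3.139, -0.126, -0.0]
contact_force: [-0.1, -0.9, -0.9]
opening: 0.0167
grip_force: 88.1
```

```bash
python3 -c "
from tile import *
tile(.037)"
```

```text
13.65 [0.51394508 0.15869514 0.12800364] -0.08013479803889886 [ 0.14729197  0.59829205 -1.14590974]
px [254. 206.] mid [0.5302 0.1584] size [0.0246 0.0267] yaw -0.101
px [248. 133.] mid [0.5707 0.1588] size [0.0059 0.0308] yaw -0.093
px [199.  86.] mid [0.5933 0.1808] size [0.0174 0.0744] yaw -0.064
px [276.  84.] mid [0.591  0.1429] size [0.0187 0.075 ] yaw -0.044
px [315.  84.] mid [0.5899 0.1233] size [0.0188 0.0753] yaw -0.028
```

>>> drive_tool:
  rows:
    - [[-0.008,0,0],0]
    - [[-0.012,0,0],0]
    - [[-0.015,0,0],0]
    - [[-0.015,0,0],0]
    - [[-0.015,0,0],0]
    - [[-0.015,0,0],0]
    - [[-0.015,0,0],0]
    - [[-0.015,0,0],0]
    - [[-0.012,0,0],0]
    - [[-0.006,0,0],0]

```text
t: 14.65
tool_pos: [0.3844, 0.169, 0.1274]
tool_rot: [3.139, -0.125, -0.001]
contact_force: [-0.4, -0.9, -1.2]
opening: 0.0164
grip_force: 88.1
```

```bash
python3 -c "
from tile import *
tile(.037)"
```

```text
14.7 [0.38425927 0.16900587 0.12737972] -0.07947387186981435 [-0.48752535  0.17516317 -1.17826688]
px [254. 207.] mid [0.4005 0.1687] size [0.0245 0.0261] yaw -0.101
px [500. 125.] mid [0.4348 0.0393] size [0.0117 0.0394] yaw 0.162
```

>>> drive_tool:
  rows:
    - [[-0.01,0,0],0]
    - [[0,0,0.004],0]
    - [[0,0,0.004],0]
    - [[0,0,0.003],0]
    - [[0,0,0.001],0]
    - [[0,0,0],0]
    - [[0,0,0],0]

```text
t: 15.4
tool_pos: [0.3765, 0.1697, 0.1159]
tool_rot: [3.139, -0.126, -0.0]
contact_force: [0.5, 0.3, -1.2]
opening: 0.0168
grip_force: 88.1
```

```bash
python3 m.py
```

```text
15.4 [0.37648499 0.16967968 0.11589372] -0.08036544853359948 [ 0.54112648  0.27304107 -1.15422549]
```

>>> drive_tool:
  rows:
    - [[0,0,0.0015],0]
    - [[0,0,0],0]
    - [[0,0,0],0]

```text
t: 15.7
tool_pos: [0.3766, 0.1698, 0.1146]
tool_rot: [-3.139, 0.126, -0.001]
contact_force: [0.3, -0.1, -1.5]
opening: 0.0168
grip_force: 88.2
```

>>> drive_tool:
  rows:
    - [[0,0,0],0]
    - [[0,0,0],0]
    - [[0,0,0],0]
    - [[0,0,0],0]
    - [[0,0,0],0]
    - [[0,0,0],0]
    - [[0,0,0],0]
    - [[0,0,0],0]
  jaw: 0

```text
t: 16.5
tool_pos: [0.3763, 0.1697, 0.1144]
tool_rot: [3.139, -0.126, -0.0]
contact_force: [-0.3, -0.0, -0.2]
opening: 0.0857
grip_force: 0.0
```

>>> drive_tool:
  rows:
    - [[0,0,-0.02],0]
    - [[0,0,-0.04],0]
    - [[0,0,-0.04],0]
    - [[0,0,-0.04],0]
    - [[0,0,-0.02],0]
    - [[0,0,0],0]
    - [[0,0,0],0]

```text
t: 17.2
tool_pos: [0.3762, 0.1697, 0.2741]
tool_rot: [-3.139, 0.126, -0.0]
contact_force: [-1.1, -0.0, -0.3]
opening: 0.0855
grip_force: 0.0
```

```bash
python3 - <<'E'
from tile import *
tile(.037)
im=c["image"].astype(int); b,g,r=im[...,0],im[...,1],im[...,2]
S=((r-b>50)&(r>90)&(r-g>30)).astype("uint8")
for q in cv2.findContours(S,cv2.RETR_EXTERNAL,cv2.CHAIN_APPROX_NONE)[0]:
    if cv2.contourArea(q)>300:
        bx=cv2.boxPoints(cv2.minAreaRect(q)); print(np.round(bx).tolist(),np.round([onz(c,u,v,.07)[:2] for u,v in bx],4).tolist())
E
```

```text
17.25 [0.37577215 0.16957295 0.2729162 ] -0.08021410273070394 [ 0.18483135  0.04861464 -0.05511585]
px [255. 184.] mid [0.3627 0.1719] size [0.0196 0.0962] yaw -0.089
px [426. 102.] mid [0.4324 0.0014] size [0.0573 0.0671] yaw 1.491
[[246.0, 140.0], [264.0, 140.0], [264.0, 232.0], [246.0, 232.0]] [[0.4155, 0.1756], [0.4142, 0.1596], [0.3254, 0.166], [0.3268, 0.1835]]
[[384.0, 111.0], [419.0, 58.0], [470.0, 91.0], [434.0, 144.0]] [[0.431, 0.0546], [0.4714, 0.0273], [0.4415, -0.0172], [0.3983, 0.0087]]
```

>>> drive_tool:
  rows:
    - [[0.02,-0.006,0],0]
    - [[0.04,-0.01,0],0]
    - [[0.045,-0.012,0],0]
    - [[0.045,-0.012,0],0]
    - [[0.045,-0.012,0],0]
    - [[0.035,-0.008,0],-0.1]
    - [[0,0,0],-0.145]
    - [[0,0,0],-0.145]
    - [[0,0,0],-0.145]
    - [[0,0,0],-0.145]

```text
t: 18.25
tool_pos: [0.6095, 0.2109, 0.2709]
tool_rot: [-2.998, -0.937, 0.008]
contact_force: [-0.1, 0.8, 0.2]
opening: 0.0856
grip_force: 0.0
```

>>> drive_tool:
  rows:
    - [[0,0,0],-0.145]
    - [[0,0,0],-0.145]
    - [[0,0,0],-0.145]
    - [[0,0,0],-0.145]
    - [[0,0,0],-0.145]
    - [[0,0,0],-0.145]
    - [[0,0,0],-0.032]
    - [[0,0,0],0]
    - [[0,0,0],0]
    - [[0,0,0],0]

```text
t: 19.25
tool_pos: [0.61, 0.211, 0.2733]
tool_rot: [-2.297, -2.142, 0.002]
contact_force: [0.5, -0.1, 0.1]
opening: 0.0853
grip_force: 0.0
```

```bash
python3 - <<'E'
from tile import *
tile(.037)
im=c["image"].astype(int); b,g,r=im[...,0],im[...,1],im[...,2]
S=((r>120)&(g<60)).astype("uint8")
print("d to tab",totool(o,np.array([.6100,.2112])-o["tool_pos"][:2]))
for q in cv2.findContours(S,cv2.RETR_EXTERNAL,cv2.CHAIN_APPROX_NONE)[0]:
    if cv2.contourArea(q)>100:
        bx=cv2.boxPoints(cv2.minAreaRect(q)); w=np.array([onz(c,u,v,.142)[:2] for u,v in bx]);print(np.round(bx).tolist(),np.round(w,4).tolist())
E
```

```text
19.3 [0.61016404 0.21105097 0.27360966] 1.5013772077317873 [-0.46083219 -0.34383855 -0.26407981]
d to tab (np.float64(0.00013728926668121608), np.float64(-0.000173979497079664))
[[244.0, 183.0], [270.0, 183.0], [270.0, 219.0], [244.0, 219.0]] [[0.6029, 0.232], [0.6205, 0.2308], [0.6191, 0.2045], [0.6008, 0.2057]]
```

>>> drive_tool:
  rows:
    - [[0,0,0.02],0]
    - [[0,0,0.03],0]
    - [[0,0,0.025],0]
    - [[0,0,0.015],0]
    - [[0,0,0.0055],0]
    - [[0,0,0],0]
    - [[0,0,0],0]

```text
t: 20.0
tool_pos: [0.6112, 0.2113, 0.1805]
tool_rot: [2.296, 2.143, 0.003]
contact_force: [0.1, 0.2, 0.5]
opening: 0.0856
grip_force: 0.0
```

>>> drive_tool:
  rows:
    - [[0,0,0],0]
    - [[0,0,0],0]
    - [[0,0,0],0]
    - [[0,0,0],0]
    - [[0,0,0],0]
    - [[0,0,0],0]
    - [[0,0,0],0]
    - [[0,0,0],0]
  jaw: 1
  grip_force: 70

```text
t: 20.8
tool_pos: [0.6108, 0.2111, 0.1793]
tool_rot: [2.296, 2.143, 0.002]
contact_force: [2.8, -0.2, 1.8]
opening: 0.0192
grip_force: 69.5
```

>>> drive_tool:
  rows:
    - [[0,0.003,0],0]
    - [[0,0.005,0],0]
    - [[0,0.006,0],0]
    - [[0,0.006,0],0]
    - [[0,0.006,0],0]
    - [[0,0.005,0],0]
    - [[0,0.004,0],0]
    - [[0,0,0],0]
    - [[0,0,0],0]
    - [[0,0,0],0]

```text
t: 21.8
tool_pos: [0.6444, 0.2089, 0.1793]
tool_rot: [-2.295, -2.142, 0.004]
contact_force: [-7.4, -0.8, 7.5]
opening: 0.0191
grip_force: 70.2
```

```bash
python3 - <<'E'
from h import *
o=ctrl.get_obs();print(o["t"],o["tool_pos"],o["contact_force"],o["opening"],o["grip_force"])
from tile import *
for n in ("wrist","side","scene"):
    k=vision.get_image(n); im=k["image"].astype(int); b,g,r=im[...,0],im[...,1],im[...,2]
    S=((r>110)&(g<60)&(b<70)).astype("uint8")
    for q in cv2.findContours(S,cv2.RETR_EXTERNAL,cv2.CHAIN_APPROX_NONE)[0]:
        if cv2.contourArea(q)>8:
            m=q.reshape(-1,2); print(n,m.min(0),m.max(0),m.mean(0),onz(k,*m.mean(0),.117)[:2])
    for op in (0,.035):
        p=np.array([.5912,.1525,.117])+np.array([(.015+op)*.9976+.06*.069,.06*.9976-(.015+op)*.069,0]); print(op,proj(k,p))
E
```

```text
21.8 [0.6444022  0.20886989 0.17929001] [-7.44150564 -0.80528816  7.50402287] 0.019100704365086263 70.19055604934692
21.85 [0.64439031 0.20885793 0.17928905] 1.5020354226055181 [-7.22300047 -1.44459281  6.69287396]
wrist [232 229] [278 307] [254.87665198 269.45374449] [0.64310192 0.20413462]
0 [186.57465168 260.32096509]
0.035 [258.55029582 260.54379846]
side [372 209] [385 221] [377.90243902 215.31707317] [ 0.72683621 -0.37359339]
side [213 132] [217 135] [214.81818182 133.63636364] [0.66478251 0.23248763]
0 [206.2176318 142.7440603]
0.035 [214.7800096  138.75487676]
scene [166 231] [175 240] [170.65517241 235.68965517] [ 0.59779327 -0.38134563]
scene [ 70 201] [ 81 207] [ 75.70967742 203.83870968] [ 0.28702287 -0.56392215]
0 [310.97715772 158.83964106]
0.035 [317.12088902 164.09739476]
```

```bash
python3 - <<'E'
from h import *
for n in ("side","scene","wrist"):
    k=vision.get_image(n); im=k["image"].astype(int); b,g,r=im[...,0],im[...,1],im[...,2]
    S=((r-b>30)&(r>60)).astype("uint8")
    print(n,"expect seat px",proj(k,[.5912,.1525,.037]))
    for q in cv2.findContours(S,cv2.RETR_EXTERNAL,cv2.CHAIN_APPROX_NONE)[0]:
        if cv2.contourArea(q)>12:
            m=cv2.minAreaRect(q); w=onz(k,*m[0],.037)[:2]
            if abs(w[0]-.59)<.09 and abs(w[1]-.15)<.09:
                bx=cv2.boxPoints(m);W=np.array([onz(k,u,v,.037)[:2] for u,v in bx]);print(np.round(m[0]),np.round(w,4),np.round(W,3).tolist())
E
```

```text
side expect seat px [215.12649306 171.77544818]
[216. 173.] [0.5896 0.1465] [[0.561, 0.187], [0.651, 0.181], [0.618, 0.106], [0.533, 0.115]]
[200. 160.] [0.5929 0.2376] [[0.599, 0.27], [0.62, 0.257], [0.587, 0.206], [0.566, 0.219]]
scene expect seat px [294.21967438 177.98713432]
[292. 178.] [0.5871 0.1463] [[0.542, 0.107], [0.549, 0.221], [0.632, 0.185], [0.623, 0.076]]
[304. 164.] [0.5576 0.2335] [[0.534, 0.247], [0.542, 0.257], [0.58, 0.22], [0.573, 0.211]]
wrist expect seat px [194.71160953 277.07604114]
[170. 276.] [0.5715 0.1544] [[0.547, 0.15], [0.555, 0.171], [0.595, 0.158], [0.589, 0.137]]
[182. 248.] [0.5842 0.1781] [[0.556, 0.185], [0.613, 0.181], [0.613, 0.172], [0.555, 0.175]]
[255. 272.] [0.6392 0.1539] [[0.624, 0.193], [0.66, 0.19], [0.656, 0.111], [0.617, 0.114]]
```

```bash
python3 -c "
from station import ctrl
print(ctrl.finish_job())"
```

```text
the job is handed in; nothing more can be done
None
```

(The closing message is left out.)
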